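# Draw out the scent carrier and load the sample

## Robot

A 6-joint arm with a two-finger parallel gripper is mounted at the origin on the work surface. World frame = base frame: x ahead of the robot, y to its left, z up, the work surface at z = 0. Lengths are in m, angles in rad, forces in N, time in s.
With the tool pointing down it reaches from about 0.4 to 0.925 m from the base axis. Payload 12.5 kg.
Tool frame: the origin (TCP) lies at the very end of the fingers, on their centre line; the grasp point (between the pads) lies 19 mm behind it (bot.grip_depth is the z of the grasp point in the tool frame, in m); z points along the fingers, y is the line along which they close (so a half turn about z gives the same grasp; the last joint's range is limited). The gripper opens to 95 mm and grips with 3 to 60 N. Pads are 20 mm wide; open, the fingers measure 119 mm over their backs; the gripper's body (75 mm by 180 mm) begins 59 mm behind the grasp point.
Start: joints at [1.087, 0.491, 1.559, -0, 1.092, -0.106], TCP at [0.231, 0.581, 0.215] pointing down, gripper open.
Joint ranges: [-3.1, 3.1], [-0.84, 2.19], [0.05, 2.79], [-1.13, 4.28], [0.06, 2.93], [-2.69, 2.69]. Speed limits (rad/s): [2.22, 2.22, 2.79, 3.14, 3.14, 3.14].

## Interface

Orientations are given as a rotation vector (axis times angle).
In Python, from station import bot gives the robot as it stands.
- The arm moves only by the shell command python3 -m jog 'ROWS' [FORCE]. ROWS is JSON, a list that holds one entry, the list of rows, each a list of 7 numbers: the turn, a rotation vector about the world's x, y, z in rad, then the shift along the world's x, y, z in m, then the gripper's target within -1 to 1 (fully open at 1, half-way at 0, shut at -1). A call has 1 to 12 rows; each row shifts and turns the commanded pose from where the row before left it; what a row does not reach is not made up. A row lasts 1/8 s, in which the tool goes at most 62.5 mm and 10.7 degrees, less where a joint would pass 70% of its speed; a pose out of reach is approached as far as the arm can. A call with a gripper value outside its range is refused whole. The fingers move at their own pace and stop on an object; FORCE is the grip in N (left out, the last holds). Time passes only in rows, so rows that do not move let the fingers close. It gives the time, the measured TCP pose, the force, the opening and the grip force at its end, in the units of the state.
- bot.state(): the state, without advancing time (a new reading comes with each control period).
- bot.capture(name): name is "scene" or "top"; returns (picture, depth): 480x640x3 uint8, blue, green, red; 480x640 float32, m along the optical axis (not along the pixel's ray), 0 where there is no reading.
- bot.camera_model(name): a dict with "fx", "fy", "cx", "cy" (pixels), "world_from_camera" (4x4, takes a point from camera to world coordinates). Camera axes: x right, y down, z forward; pixel columns grow to the right and rows downward; lengths in m; the calibration is good to about 2 mm. A picture is of the moment at which its call begins. camera_model takes no time and is no camera call.
- bot.job_done(): hands the job in; it is judged then, once.
The state is a dict: "time_s": time; "joint_positions": joint angles; "joint_velocities": joint speeds; "tau": joint torques, N m; "position": TCP position; "tool_rot": TCP orientation; "ft_force": force on the tool from outside, world axes, zero at the start; "ft_torque": the same for the moment, N m; "gripper_width": finger opening in m; "grasp_force": force on a finger pad.
Only numpy, scipy, OpenCV 4.12 (cv2) and the standard library are available. Lean on these libraries where they do the work, as an engineer would, in place of code of your own. Each camera call takes 0.05 s, during which the arm holds its last target. There are 200 camera calls.

## Task

The black sample carrier is parked under the low bottle riser: press the fingertips on its glass front plate, gently so that the glass does not crack, and draw it towards the arm until it rests fully against the orange front stop. Then lower the blue-capped sample bottle upright into the carrier's round well without dropping it, let it go, and leave the other bottles and things as they are.

Things in the scene. Friction and masses are not known exactly. Their poses are not given: they have to be found in the camera images.
- bay: fixed parking bay: a straight channel with a felt floor, 100 mm wide between aluminium side walls 34 mm high and 8 mm thick, with a stop bar across its front end and a riser over its rear half. Origin on the table, at the middle of the stop bar's inner face; x points along the channel away from the arm (draw the carrier along -x), y to its left, z up
- stop (a point): middle of the top edge of the orange stop bar's inner face; the bar is 18 mm high above the table, 8 mm thick, 100 mm wide. The felt bed behind it stands on rubber feet (they give 1 mm at 20 N) and is not level: it rises or falls evenly towards the stop, by up to 5 mm in 160 mm, differently every time, so the glass climbs or sinks by up to 3 mm as it is drawn
- riser (a point): middle of the front edge of the grey riser board's top, 135 mm behind the stop along the bay's x; the board is 150 mm wide, its underside 46 mm and its top 58 mm above the table; stock bottles stand fixed on it from 80 mm behind this edge, up to 113 mm above the table
- carrier: loose black slab, about 0.5 kg (varies), 150 mm long (x), 96 wide (y), 18 high, on the felt with 2 mm play each side. Origin at the centre of its underside, x along the bay's x. Home, against the stop, it lies at x = 75 mm in the bay; it starts 70 to 100 mm further in (front 35 to 65 mm in view). Felt drag grows with load; under about 9 N of press the fingers may slip
- glass (a point): centre of the upper face of the greenish glass plate on the carrier's front (60 mm in x by 96 mm); the front edge is 30 mm from it along -x, the face is the carrier's top, some 27 mm above the table. The glass cracks when the fingers load it with more than 25 N, even for a moment: touch down slowly, 10 mm/s or less, and keep the press near 10 to 15 N
- well (a point): centre of the floor of the carrier's round well, 32 mm in diameter and 14 mm deep, floor 4 mm above the carrier's underside; it lies on the carrier's centre line, 95 mm behind its front edge, hidden under the riser until the carrier is drawn out
- blue_bottle: amber glass sample bottle with a blue cap, 60 g, standing loose on the table, 66 mm high: straight body 28 mm in diameter up to 41 mm, shoulder, narrow cap 15 mm in diameter from 50 to 66 mm. Origin at the centre of its underside, z up along its axis
- white_bottle: the same bottle with a white cap; a bystander
- red_bottle: the same bottle with a red cap; a bystander
- spray: clear spray bottle with an orange trigger, 72 mm in diameter, 193 mm high, loose; a bystander; origin under its centre
- tall_bottle: tall clear glass bottle with a black cap, 64 mm in diameter, 220 mm high, loose; a bystander; origin under its centre
- jar: amber jar with a white cap, 60 mm in diameter, 70 mm high, loose; a bystander; origin under its centre
Things that resemble listed ones, but are neither listed nor needed, are in the scene too. There is more than one size of the carrier; the one meant has the size given above.

How it is judged:
By the outcome, as a careful person would: the job done as asked, in the order asked, and still so for the second after the job is handed in, with the robot touching nothing.
It also fails if it takes over 70 s, if anything falls off the work surface, if the arm or the gripper's body presses on something with over 40 N, if the wrist force passes 120 N, or if a joint passes its speed limit or range.

## Working session

There is one attempt and no reset: what is moved stays moved. The work goes in short steps, Python scripts to look and compute and a shell command to move; the robot and the scene stay as the last step left them, time stands still between calls to the robot, and variables do not carry over. Pictures are saved under pics/ and viewed, at most 10 in all, crops included, and the job is handed in when it is done.

```bash
mkdir -p pics; cat > h.py <<'E'
import numpy as np,cv2
from station import bot
def cap(n):
    im,d=bot.capture(n); np.savez('last_'+n,im=im,d=d); return im,d
def pt(n,u,v,d=None,z=None):
    m=bot.camera_model(n);T=np.array(m["world_from_camera"])
    r=np.array([(u-m["cx"])/m["fx"],(v-m["cy"])/m["fy"],1.])
    if z is not None:
        w=T[:3,:3]@r; return T[:3,3]+w*(z-T[2,3])/w[2]
    return T[:3,:3]@(r*d)+T[:3,3]
def cloud(n,d):
    m=bot.camera_model(n);T=np.array(m["world_from_camera"])
    v,u=np.mgrid[:480,:640]
    P=np.stack([(u-m["cx"])/m["fx"]*d,(v-m["cy"])/m["fy"]*d,d],-1)
    return P@T[:3,:3].T+T[:3,3]
E
python3 - <<'E'
from h import *
for n in("scene","top"):
    im,d=cap(n); cv2.imwrite(f'pics/{n}0.png',im)
    print(n,np.array(bot.camera_model(n)["world_from_camera"]).round(3).tolist(),bot.camera_model(n)["fx"])
print(bot.state())
E
```

```text
scene [[-0.515, 0.497, -0.699, 1.102], [0.857, 0.303, -0.416, 0.34], [0.004, -0.813, -0.582, 0.634], [0.0, 0.0, 0.0, 1.0]] 450.1968922072229
top [[0.007, -0.997, 0.08, 0.353], [-1.0, -0.007, 0.009, -0.03], [-0.008, -0.08, -0.997, 1.246], [0.0, 0.0, 0.0, 1.0]] 538.8263792801865
{'time_s': 0.1, 'joint_positions': array([ 1.08739463e+00,  4.91459821e-01,  1.55937310e+00,  1.51225591e-05,
        1.09171547e+00, -1.05601787e-01]), 'joint_velocities': array([ 0.0016723 , -0.0017637 , -0.00307899,  0.00092717, -0.00031126,
       -0.00081632]), 'tau': array([ 1.52986191e-03, -6.13610458e+01, -2.58602482e+01,  6.93470333e-02,
        4.70046618e-02, -4.97129497e-05]), 'position': array([0.23042537, 0.58074494, 0.21415001]), 'tool_rot': array([-5.89879855e-01, -3.08542063e+00,  1.43038396e-03]), 'ft_force': array([ 0.1075369 ,  0.12725577, -0.01949312]), 'ft_torque': array([ 0.05245893, -0.06956374, -0.01487078]), 'grasp_force': 0.0, 'gripper_width': 0.09503084004024921}
```

View pics/scene0.png

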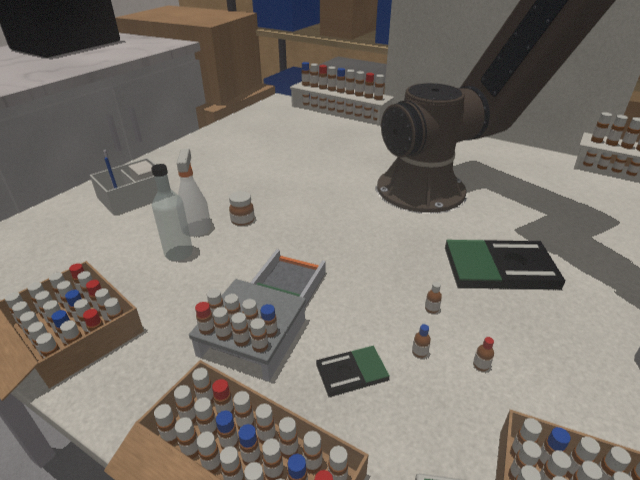

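View pics/top0.png

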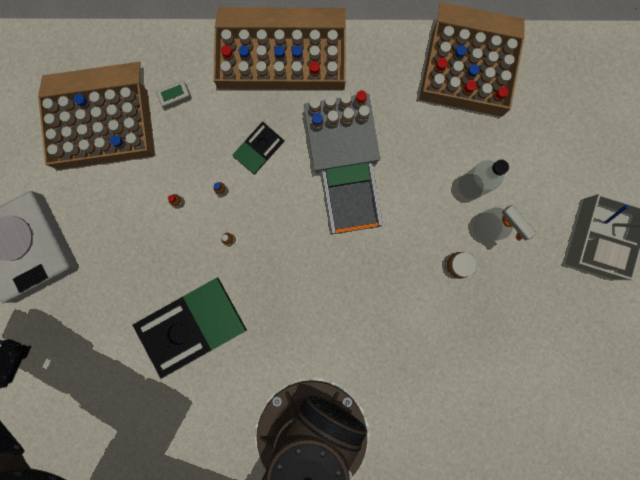

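The scene view shows the bay at about (285,280) with its orange stop. In the top view the stop runs from (334,231) to (380,227), the green glass lies at (348,173), and the blue bottle's cap is at (219,187). I'll enlarge the bay and bottle areas.

```bash
python3 - <<'E'
from h import *
f=np.load('last_top.npz');im=f['im'];d=f['d']
a=cv2.resize(im[145:245,300:400],(600,600),interpolation=cv2.INTER_CUBIC)
b=cv2.resize(im[170:205,205:235],None,fx=6,fy=6,interpolation=cv2.INTER_CUBIC)
c=np.zeros((600,800,3),np.uint8);c[:,:600]=a;c[:210,610:790]=b
cv2.imwrite('pics/crop.png',c)
P=cloud('top',d)
# board top
m=np.zeros(d.shape,bool);m[85:180,295:390]=1
z=P[...,2]
q=P[m&(abs(z-.058)<.006)]
hull=cv2.minAreaRect((q[:,:2]*1000).astype(np.float32));print('board z',np.median(q[:,2]),hull,cv2.boxPoints(hull))
hsv=cv2.cvtColor(im,cv2.COLOR_BGR2HSV)
g=m&(hsv[...,0]>40)&(hsv[...,0]<90)&(hsv[...,1]>90); g[:160]=0
q=P[g];print('glass',len(q),np.median(q,0));r=cv2.minAreaRect((q[:,:2]*1000).astype(np.float32));print(r)
o=(hsv[...,0]>5)&(hsv[...,0]<20)&(hsv[...,1]>150);o[:215]=0;o[245:]=0;o[:,:320]=0;o[:,390:]=0
q=P[o];print('stop',len(q),np.median(q,0),cv2.minAreaRect((q[:,:2]*1000).astype(np.float32)))
bl=(hsv[...,0]>100)&(hsv[...,0]<130)&(hsv[...,1]>100);bl[:175]=0;bl[205:]=0;bl[:,:205]=0;bl[:,235:]=0
q=P[bl];print('cap',len(q),np.median(q,0),q[:,2].max());v,u=np.nonzero(bl);print(u.mean(),v.mean())
t=q[q[:,2]>.06];print(t.mean(0))
f=np.load('last_scene.npz');Ps=cloud('scene',f['d']);hs=cv2.cvtColor(f['im'],cv2.COLOR_BGR2HSV)
bl=(hs[...,0]>100)&(hs[...,0]<130)&(hs[...,1]>100);bl[:315]=0;bl[345:]=0;bl[:,:405]=0;bl[:,440:]=0
q=Ps[bl];print('scene cap',len(q),q.mean(0),q.max(0),q.min(0))
E
```

```text
board z 0.05897280901814739 ((685.0247192382812, -60.620201110839844), (157.33370971679688, 150.11268615722656), 9.540764808654785) [[ 5.9500543e+02  3.5898209e-01]
 [ 6.1988654e+02 -1.4767734e+02]
 [ 7.7504401e+02 -1.2159938e+02]
 [ 7.5016290e+02  2.6436935e+01]]
glass 569 [ 0.59681084 -0.08128662  0.02736238]
((486.546630859375, -77.27301025390625), (265.8824157714844, 98.41870880126953), 0.7787579894065857)
stop 155 [ 0.47284177 -0.09593499  0.01827264] ((438.3196105957031, -65.4232177734375), (64.14032745361328, 173.4744873046875), 47.10194778442383)
cap 38 [0.55761425 0.21446961 0.06569243] 0.07343051182231797
216.89473684210526 185.78947368421052
[0.55837091 0.21520713 0.06610713]
scene cap 45 [0.55996634 0.21469076 0.0645639 ] [0.5667933  0.22076281 0.06740667] [0.55252645 0.20859028 0.05784024]
```

View pics/crop.png

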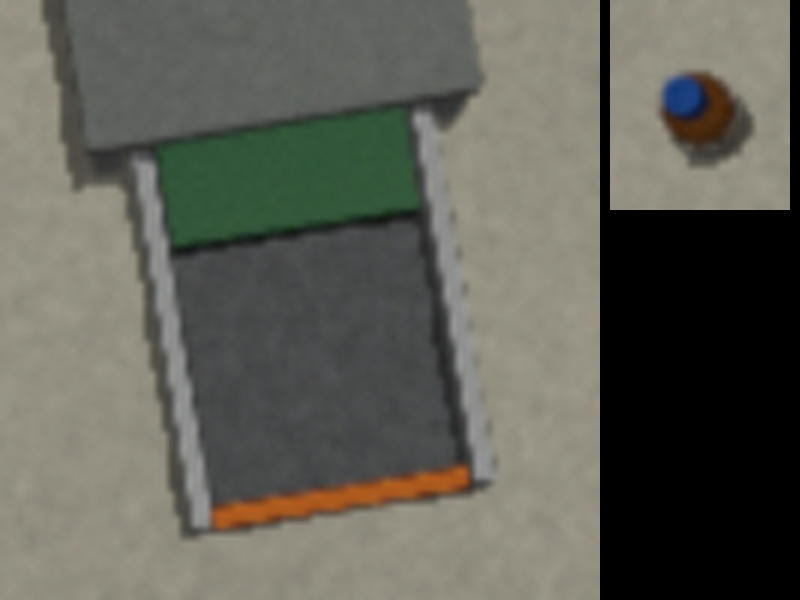

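```bash
python3 - <<'E'
from h import *
c=lambda x,y,z:pt('top',300+(x+.5)/6-.5,145+(y+.5)/6-.5,z=z)
for n,a,b,z in(('stop',(211,506),(469,464),.018),('glass',(172,247),(420,210),.027),('riser',(89,152),(480,91),.058),('wallL',(154,157),(211,529),.034),('wallR',(415,112),(474,480),.034)):
    A,B=c(*a,z),c(*b,z);m=(A+B)/2;dd=A-B
    print(n,A[:2].round(4),B[:2].round(4),'mid',m[:2].round(4),'len',np.linalg.norm(dd).round(4),'ang',np.degrees(np.arctan2(-dd[0],dd[1])).round(2), np.degrees(np.arctan2(dd[1],dd[0])).round(2))
E
```

```text
stop [ 0.4685 -0.0474] [ 0.4852 -0.1458] mid [ 0.4768 -0.0966] len 0.0998 ang 9.67 99.67
glass [ 0.5667 -0.0319] [ 0.5815 -0.1263] mid [ 0.5741 -0.0791] len 0.0956 ang 8.92 98.92
riser [ 0.5968 -0.0007] [ 0.6207 -0.1462] mid [ 0.6087 -0.0734] len 0.1475 ang 9.32 99.32
wallL [ 0.6    -0.0248] [ 0.4583 -0.0472] mid [ 0.5291 -0.036 ] len 0.1434 ang -81.0 9.0
wallR [ 0.6179 -0.1239] [ 0.4775 -0.1461] mid [ 0.5477 -0.135 ] len 0.1422 ang -80.98 9.02
```

```bash
python3 -m jog '[[[0,0,0.045,0.0275,-0.05,0,-1],[0,0,0.045,0.0275,-0.05,0,-1],[0,0,0.045,0.0275,-0.05,0,-1],[0,0,0.045,0.0275,-0.05,0,-1],[0,0,0.045,0.0275,-0.05,0,-1],[0,0,0.045,0.0275,-0.05,0,-1],[0,0,0.045,0.0275,-0.05,0,-1],[0,0,0.045,0.0275,-0.05,0,-1],[0,0,0.045,0.0275,-0.05,0,-1],[0,0,0.045,0.0275,-0.05,0,-1],[0,0,0.045,0.0275,-0.05,0,-1],[0,0,0.046,0.0275,-0.05,0,-1]]]' 20; python3 -c "
from station import bot;print(bot.state()['tool_rot'])"
```

```text
time_s: 1.6
position: [0.5611, -0.0209, 0.2145]
tool_rot: [0.258, -3.131, -0.0]
ft_force: [0.1, 1.6, 1.2]
gripper_width: 0.0004
grasp_force: 0.0
[ 2.58023323e-01 -3.13072768e+00 -3.90130474e-04]
```

```bash
python3 -m jog '[[[0,0,0,0.0145,-0.0285,0,-1],[0,0,0,0.0145,-0.0285,0,-1],[0,0,0,0,0,-0.05,-1],[0,0,0,0,0,-0.05,-1],[0,0,0,0,0,-0.04,-1],[0,0,0,0,0,-0.02,-1],[0,0,0,0,0,-0.01,-1],[0,0,0,0,0,0,-1],[0,0,0,0,0,0,-1],[0,0,0,0,0,0,-1]]]'; python3 - <<'E'
from h import *
im,d=cap('top');print(bot.state()['ft_force'],bot.state()['position'])
cv2.imwrite('pics/p1.png',cv2.resize(im[145:245,300:400],(600,600),interpolation=cv2.INTER_CUBIC))
E
```

```text
time_s: 2.85
position: [0.5899, -0.0761, 0.0455]
tool_rot: [-0.256, 3.13, -0.001]
ft_force: [0.0, 0.1, 0.1]
gripper_width: 0.0004
grasp_force: 0.0
[ 0.21279309  0.39285212 -0.55514988] [ 0.58983129 -0.07612025  0.04543374]
```

View pics/p1.png

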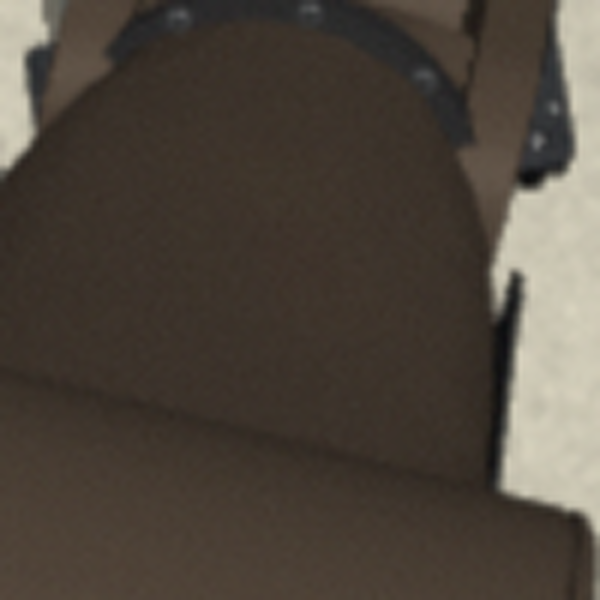

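The view from above is blocked by the arm, so I'll go by force from here.

```bash
python3 -m jog '[[[0,0,0,0,-0.001,-0.005,-1],[0,0,0,0,-0.001,-0.004,-1],[0,0,0,0,0,-0.003,-1],[0,0,0,0,0,-0.001,-1],[0,0,0,0,0,-0.001,-1],[0,0,0,0,0,-0.001,-1],[0,0,0,0,0,0,-1]]]'
```

```text
time_s: 3.78
position: [0.5895, -0.0781, 0.0296]
tool_rot: [0.256, -3.131, -0.0]
ft_force: [0.1, -0.0, -0.2]
gripper_width: 0.0007
grasp_force: 0.0
```

```bash
python3 -m jog '[[[0,0,0,0,0,-0.0008,-1],[0,0,0,0,0,0,-1]]]'
```

```text
time_s: 4.03
position: [0.5895, -0.078, 0.0288]
tool_rot: [0.256, -3.131, -0.0]
ft_force: [-0.0, -0.2, 0.9]
gripper_width: 0.0011
grasp_force: 0.0
```

```bash
python3 -m jog '[[[0,0,0,0,0,-0.0008,-1],[0,0,0,0,0,0,-1]]]'
```

```text
time_s: 4.28
position: [0.5895, -0.078, 0.028]
tool_rot: [0.256, -3.131, -0.0]
ft_force: [-0.1, 0.3, -0.1]
gripper_width: 0.0005
grasp_force: 0.0
```

```bash
python3 -m jog '[[[0,0,0,0,0,-0.0006,-1],[0,0,0,0,0,0,-1]]]'
```

```text
time_s: 4.53
position: [0.5895, -0.078, 0.0274]
tool_rot: [0.256, -3.131, -0.0]
ft_force: [-0.1, -0.7, -0.1]
gripper_width: 0.0004
grasp_force: 0.0
```

```bash
python3 -m jog '[[[0,0,0,0,0,-0.0004,-1],[0,0,0,0,0,0,-1]]]'
```

```text
time_s: 4.78
position: [0.5896, -0.078, 0.0271]
tool_rot: [-0.256, 3.131, 0.0]
ft_force: [-0.6, 0.5, 1.6]
gripper_width: 0.0003
grasp_force: 0.4
```

```bash
python3 -m jog '[[[0,0,0,0,0,-0.0003,-1],[0,0,0,0,0,0,-1]]]'
```

```text
time_s: 5.03
position: [0.5896, -0.0781, 0.0269]
tool_rot: [-0.256, 3.131, -0.0]
ft_force: [-1.2, -0.2, 2.8]
gripper_width: 0.0003
grasp_force: 1.7
```

```bash
python3 -m jog '[[[0,0,0,0,0,-0.0004,-1],[0,0,0,0,0,0,-1]]]'
```

```text
time_s: 5.28
position: [0.5896, -0.0781, 0.0267]
tool_rot: [-0.256, 3.131, -0.0]
ft_force: [-1.5, -0.3, 6.0]
gripper_width: 0.0004
grasp_force: 3.3
```

```bash
python3 -m jog '[[[0,0,0,0,0,-0.0004,-1],[0,0,0,0,0,0,-1]]]'
```

```text
time_s: 5.52
position: [0.5896, -0.0781, 0.0265]
tool_rot: [-0.256, 3.131, -0.0]
ft_force: [-2.1, 1.1, 9.0]
gripper_width: 0.0004
grasp_force: 4.6
```

```bash
python3 -m jog '[[[0,0,0,0,0,-0.0006,-1],[0,0,0,0,0,0,-1],[0,0,0,-0.002,-0.0003,0,-1],[0,0,0,-0.002,-0.0003,0,-1],[0,0,0,-0.002,-0.0004,0,-1],[0,0,0,-0.002,-0.0003,0,-1]]]'
```

```text
time_s: 6.28
position: [0.5836, -0.0797, 0.0266]
tool_rot: [-0.256, 3.126, -0.002]
ft_force: [4.3, 2.0, 9.1]
gripper_width: 0.0004
grasp_force: 4.6
```

```bash
python3 -m jog '[[[0,0,0,0,0,-0.0005,-1],[0,0,0,-0.002,-0.0003,0,-1],[0,0,0,-0.002,-0.0003,0,-1],[0,0,0,-0.002,-0.0004,0,-1],[0,0,0,-0.002,-0.0003,0,-1]]]'
```

```text
time_s: 6.9
position: [0.576, -0.0811, 0.0264]
tool_rot: [-0.255, 3.125, -0.003]
ft_force: [5.0, 1.8, 12.0]
gripper_width: 0.0004
grasp_force: 6.0
```

```bash
python3 -m jog '[[[0,0,0,-0.002,-0.0003,-0.0001,-1],[0,0,0,-0.002,-0.0003,0,-1],[0,0,0,-0.002,-0.0004,0,-1],[0,0,0,-0.002,-0.0003,0,-1],[0,0,0,-0.002,-0.0003,0,-1]]]'
```

```text
time_s: 7.52
position: [0.5662, -0.0827, 0.0264]
tool_rot: [-0.255, 3.125, -0.003]
ft_force: [6.5, 1.0, 12.4]
gripper_width: 0.0003
grasp_force: 6.4
```

```bash
python3 -m jog '[[[0,0,0,-0.002,-0.0003,0,-1],[0,0,0,-0.002,-0.0003,0,-1],[0,0,0,-0.002,-0.0004,0,-1],[0,0,0,-0.002,-0.0003,0,-1],[0,0,0,-0.002,-0.0003,0,-1],[0,0,0,-0.002,-0.0003,0,-1],[0,0,0,-0.002,-0.0004,0,-1]]]'
```

```text
time_s: 8.4
position: [0.5522, -0.0851, 0.0264]
tool_rot: [-0.255, 3.125, -0.003]
ft_force: [5.9, 1.6, 13.8]
gripper_width: 0.0003
grasp_force: 6.7
```

```bash
python3 -m jog '[[[0,0,0,-0.002,-0.0003,0.0001,-1],[0,0,0,-0.002,-0.0003,0,-1],[0,0,0,-0.002,-0.0004,0,-1],[0,0,0,-0.002,-0.0003,0,-1],[0,0,0,-0.002,-0.0003,0,-1],[0,0,0,-0.002,-0.0003,0.0001,-1],[0,0,0,-0.002,-0.0004,0,-1]]]'; python3 - <<'E'
from h import *
im,d=cap('scene')
cv2.imwrite('pics/p2.png',cv2.resize(im[220:380,180:360],None,fx=3.5,fy=3.5,interpolation=cv2.INTER_CUBIC))
E
```

```text
time_s: 9.28
position: [0.5381, -0.0874, 0.0264]
tool_rot: [-0.255, 3.125, -0.003]
ft_force: [4.8, -0.1, 13.3]
gripper_width: 0.0006
grasp_force: 6.4
```

View pics/p2.png

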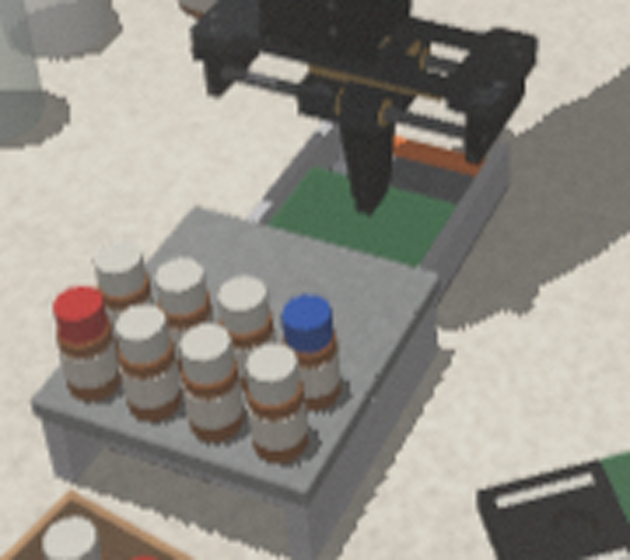

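The carrier is following the fingers: the glass front edge runs from about crop (320,170) to (457,208), and the fingers are on the plate with the orange stop still ahead. I'll keep drawing.

```bash
python3 -m jog '[[[0,0,0,-0.002,-0.0003,0,-1],[0,0,0,-0.002,-0.0003,0,-1],[0,0,0,-0.002,-0.0004,0,-1],[0,0,0,-0.002,-0.0003,0.0001,-1],[0,0,0,-0.002,-0.0003,0,-1],[0,0,0,-0.002,-0.0003,0,-1],[0,0,0,-0.002,-0.0004,0,-1],[0,0,0,-0.002,-0.0003,0.0001,-1]]]'
```

```text
time_s: 10.32
position: [0.522, -0.09, 0.0265]
tool_rot: [-0.255, 3.125, -0.003]
ft_force: [5.8, 1.0, 12.0]
gripper_width: 0.0006
grasp_force: 6.0
```

```bash
python3 -m jog '[[[0,0,0,-0.002,-0.0003,0,-1],[0,0,0,-0.002,-0.0003,0,-1],[0,0,0,-0.002,-0.0004,0,-1],[0,0,0,-0.002,-0.0003,0.0001,-1],[0,0,0,-0.002,-0.0003,0,-1],[0,0,0,-0.002,-0.0003,0,-1],[0,0,0,-0.002,-0.0004,0,-1],[0,0,0,-0.002,-0.0003,0,-1]]]'
```

```text
time_s: 11.32
position: [0.5059, -0.0927, 0.0265]
tool_rot: [-0.255, 3.125, -0.003]
ft_force: [5.6, 1.1, 11.9]
gripper_width: 0.0003
grasp_force: 6.0
```

```bash
python3 -m jog '[[[0,0,0,-0.002,-0.0003,-0.0001,-1],[0,0,0,-0.002,-0.0003,0,-1],[0,0,0,-0.002,-0.0004,0,-1],[0,0,0,-0.002,-0.0003,0,-1],[0,0,0,-0.001,-0.0002,0,-1],[0,0,0,-0.001,-0.0001,0,-1]]]'
```

```text
time_s: 12.08
position: [0.496, -0.0943, 0.0264]
tool_rot: [-0.255, 3.125, -0.003]
ft_force: [5.9, 0.7, 12.7]
gripper_width: 0.0006
grasp_force: 6.2
```

```bash
python3 -m jog '[[[0,0,0,-0.001,-0.0002,0,-1],[0,0,0,-0.001,-0.0001,0,-1],[0,0,0,-0.001,-0.0002,0,-1]]]'
```

```text
time_s: 12.45
position: [0.493, -0.0948, 0.0264]
tool_rot: [-0.255, 3.125, -0.003]
ft_force: [5.2, 1.8, 11.8]
gripper_width: 0.0002
grasp_force: 6.2
```

```bash
python3 -m jog '[[[0,0,0,-0.001,-0.0002,-0.0001,-1],[0,0,0,-0.001,-0.0001,0,-1]]]'
```

```text
time_s: 12.7
position: [0.4911, -0.0951, 0.0263]
tool_rot: [-0.255, 3.125, -0.004]
ft_force: [6.8, 0.0, 12.0]
gripper_width: 0.0002
grasp_force: 6.4
```

```bash
python3 -m jog '[[[0,0,0,-0.001,-0.0002,0,-1],[0,0,0,-0.001,-0.0001,0,-1]]]'
```

```text
time_s: 12.95
position: [0.4896, -0.0954, 0.0263]
tool_rot: [-0.255, 3.124, -0.004]
ft_force: [9.4, 1.5, 11.4]
gripper_width: 0.0005
grasp_force: 5.6
```

```bash
python3 -m jog '[[[0,0,0,-0.001,-0.0002,0,-1]]]'
```

```text
time_s: 13.08
position: [0.4886, -0.0956, 0.0263]
tool_rot: [-0.255, 3.124, -0.004]
ft_force: [6.9, 2.6, 12.0]
gripper_width: -0.0001
grasp_force: 5.7
```

```bash
python3 -m jog '[[[0,0,0,-0.001,-0.0002,-0.0002,-1]]]'
```

```text
time_s: 13.2
position: [0.488, -0.0959, 0.0263]
tool_rot: [-0.255, 3.123, -0.004]
ft_force: [9.3, 4.3, 15.4]
gripper_width: 0.0005
grasp_force: 7.5
```

```bash
python3 -m jog '[[[0,0,0,-0.001,-0.0002,0,-1],[0,0,0,0,0,0,-1]]]'
```

```text
time_s: 13.45
position: [0.4869, -0.0961, 0.0263]
tool_rot: [-0.255, 3.123, -0.004]
ft_force: [8.6, 3.4, 14.0]
gripper_width: 0.0003
grasp_force: 6.8
```

```bash
python3 -m jog '[[[0,0,0,0,0,0.001,-1],[0,0,0,0,0,0.003,-1],[0,0,0,0,0,0.03,-1],[0,0,0,0,0,0.05,-1],[0,0,0,0,0,0.05,-1],[0,0,0,0.01,0.05,0,-0.2],[0,0,0,0.01,0.05,0,-0.2],[0,0,0,0.01,0.05,0,-0.2],[0,0,0,0.015,0.055,0,-0.2],[0,0,0,0.015,0.055,0,-0.2],[0,0,0,0.012,0.051,0,-0.2],[0,0,0,0,0,0,-0.2]]]'; python3 - <<'E'
from h import *
im,d=cap('top');print(bot.state()['position'],bot.state()['gripper_width'],bot.state()['ft_force'])
ims,_=cap('scene')
c=np.zeros((600,800,3),np.uint8)
c[:,:500]=cv2.resize(im[145:245,310:393],(500,600),interpolation=cv2.INTER_CUBIC)
c[:300,500:]=cv2.resize(ims[230:330,240:340],(300,300))
c[300:,500:]=cv2.resize(ims[280:380,380:480],(300,300))
cv2.imwrite('pics/p3.png',c)
E
```

```text
time_s: 14.95
position: [0.5553, 0.2185, 0.1581]
tool_rot: [0.262, -3.13, -0.0]
ft_force: [-0.4, -0.3, 0.1]
gripper_width: 0.0379
grasp_force: 0.0
[0.55490651 0.21683471 0.15810746] 0.038028442821837774 [-0.02225963 -0.06731997 -0.02464222]
```

View pics/p3.png

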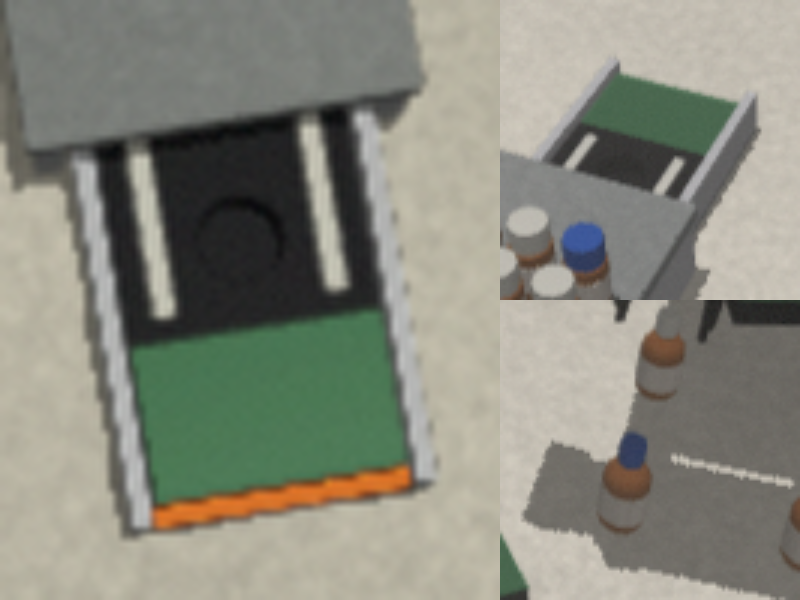

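The glass now touches the orange stop along its whole width. The well rim is centred at crop (241,240), and the blue bottle is standing at about crop (625,490).

```bash
python3 - <<'E'
from h import *
print('cap top',pt('top',217.1,185.75,z=.066))
print('cap scene',pt('scene',424.1,325.5,z=.066),'base',pt('scene',420.5,353.3,z=.003))
f=lambda x,y:(310+(x+.5)*83/500-.5,145+(y+.5)/6-.5)
print('well',pt('top',*f(241,240),z=.027))
for p in((154,507),(411,465)):print('stop',pt('top',*f(*p),z=.018))
for p in((133,348),(380,310)):print('glass back',pt('top',*f(*p),z=.027))
d=np.load('last_top.npz')['d'];P=cloud('top',d)
for x,y in((180,380),(350,350),(200,480),(370,440),(190,170),(280,160),(240,290)):
    u,v=f(x,y);print(P[round(v)-1:round(v)+2,round(u)-1:round(u)+2].reshape(-1,3).mean(0).round(4))
q=P[175:195,340:360].reshape(-1,3);print('wellfloor',np.sort(q[:,2])[:60].round(4)[::6])
E
```

```text
cap top [0.55834792 0.21464653 0.066     ]
cap scene [0.5562929  0.21267997 0.066     ] base [0.56190796 0.21692592 0.003     ]
well [ 0.56966052 -0.08064417  0.027     ]
stop [ 0.46809528 -0.04832847  0.018     ]
stop [ 0.48484363 -0.14590358  0.018     ]
glass back [ 0.52790496 -0.03990639  0.027     ]
glass back [ 0.54306323 -0.13336623  0.027     ]
[ 0.5154 -0.0567  0.0283]
[ 0.5076 -0.1121  0.1637]
[ 0.4766 -0.066   0.0282]
[ 0.493  -0.1295  0.028 ]
[ 0.5961 -0.0609  0.0283]
[ 0.6012 -0.0952  0.0273]
[ 0.5499 -0.0793  0.029 ]
wellfloor [0.0078 0.0087 0.0101 0.0103 0.011  0.0113 0.0118 0.0121 0.0125 0.0128]
```

```bash
python3 -m jog '[[[0,0,-0.1745,0.0033,-0.002,0,0],[0,0,-0.1745,0,0,0,0],[0,0,-0.1745,0,0,0,0],[0,0,-0.1745,0,0,0,0],[0,0,-0.1745,0,0,0,0],[0,0,-0.1745,0,0,0,0],[0,0,-0.1745,0,0,0,0],[0,0,-0.1745,0,0,0,0],[0,0,-0.1745,0,0,0,0],[0,0,0,0,0,0,0],[0,0,0,0,0,0,0]]]' 5; python3 -m jog '[[[0,0,0,0,0,-0.04,0],[0,0,0,0,0,-0.04,0],[0,0,0,0,0,-0.03,0],[0,0,0,0,0,-0.02,0],[0,0,0,0,0,-0.006,0],[0,0,0,0,0,0,0],[0,0,0,0,0,0,0]]]'
```

```text
time_s: 16.42
position: [0.5588, 0.2129, 0.1589]
tool_rot: [-2.029, -2.398, 0.0]
ft_force: [0.3, -0.6, -0.7]
gripper_width: 0.0476
grasp_force: 0.0
time_s: 17.3
position: [0.5592, 0.2137, 0.0238]
tool_rot: [2.031, 2.395, 0.002]
ft_force: [0.0, -1.3, 0.9]
gripper_width: 0.0477
grasp_force: 0.0
```

```bash
python3 -m jog '[[[0,0,0,0,0,0,-0.6],[0,0,0,0,0,0,-0.6],[0,0,0,0,0,0,-0.6],[0,0,0,0,0,0,-0.6],[0,0,0,0,0,0,-0.6]]]' 4; python3 -m jog '[[[0,0,0,0,0,0,0],[0,0,0,0,0,0,0],[0,0,0.1745,0,0,0,0],[0,0,0.1745,0,0,0,0],[0,0,0.1745,0,0,0,0],[0,0,0.1745,0,0,0,0],[0,0,0.1745,0,0,0,0],[0,0,0.1745,0,0,0,0],[0,0,0.1745,0,0,0,0],[0,0,0.1745,0,0,0,0],[0,0,0.1745,0,0,0,0],[0,0,0,0,0,0,0]]]'; python3 -m jog '[[[0,0,0,0,0,0,0],[0,0,0,0,0,0,-0.6],[0,0,0,0,0,0,-0.6],[0,0,0,0,0,0,-0.6],[0,0,0,0,0,0,-0.6],[0,0,0,0,0,0,-0.6],[0,0,0,0,0,0,-0.6]]]' 12
```

```text
time_s: 17.92
position: [0.5588, 0.2137, 0.023]
tool_rot: [2.033, 2.395, 0.0]
ft_force: [-1.2, 0.6, 3.1]
gripper_width: 0.0277
grasp_force: 4.0
time_s: 19.42
position: [0.5588, 0.2136, 0.0227]
tool_rot: [0.254, -3.131, -0.0]
ft_force: [-0.0, 0.7, -0.1]
gripper_width: 0.0473
grasp_force: 0.0
time_s: 20.3
position: [0.5588, 0.2136, 0.0229]
tool_rot: [-0.256, 3.131, 0.0]
ft_force: [-0.1, 0.6, -0.4]
gripper_width: 0.0276
grasp_force: 12.0
```

```bash
python3 -m jog '[[[0,0,0,0,0,0.01,-0.6],[0,0,0,0,0,0.03,-0.6],[0,0,0,0,0,0.03,-0.6],[0,0,0,0,0,0.02,-0.6],[0,0,0,0.001,-0.03,0,-0.6],[0,0,0,0.002,-0.045,0,-0.6],[0,0,0,0.002,-0.045,0,-0.6],[0,0,0,0.002,-0.045,0,-0.6],[0,0,0,0.002,-0.045,0,-0.6],[0,0,0,0.001,-0.045,0,-0.6],[0,0,0,0.001,-0.03,0,-0.6],[0,0,0,0.0002,-0.0096,0,-0.6]]]'; python3 -m jog '[[[0,0,0,0,0,-0.01,-0.6],[0,0,0,0,0,-0.02,-0.6],[0,0,0,0,0,-0.01,-0.6],[0,0,0,0,0,0,-0.6],[0,0,0,0,0,0,-0.6],[0,0,0,0,0,0,-0.6]]]';python3 - <<'E'
from h import *
ims,d=cap('scene');s=bot.state();print(s['position'],s['ft_force'],s['tool_rot'])
cv2.imwrite('pics/p4.png',cv2.resize(ims[210:310,230:350],(720,600),interpolation=cv2.INTER_CUBIC))
E
```

```text
time_s: 21.8
position: [0.57, -0.0825, 0.1134]
tool_rot: [-0.253, 3.131, -0.0]
ft_force: [-0.4, 0.5, -0.9]
gripper_width: 0.027
grasp_force: 12.0
time_s: 22.55
position: [0.5703, -0.0809, 0.0734]
tool_rot: [-0.256, 3.13, -0.0]
ft_force: [0.3, -0.2, -0.8]
gripper_width: 0.0276
grasp_force: 12.0
[ 0.57023438 -0.08090884  0.07334412] [ 0.32438536 -0.13983046 -0.4066795 ] [-2.56092404e-01  3.13040192e+00 -2.17191243e-04]
```

View pics/p4.png

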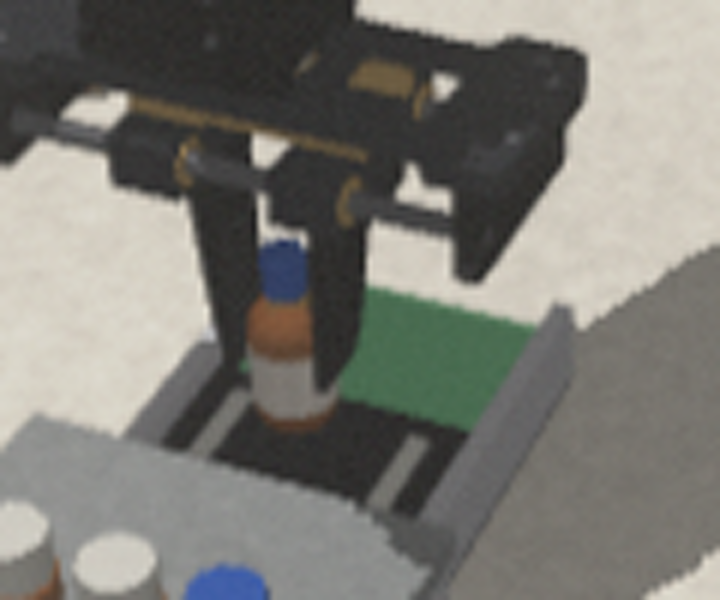

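The bottle hangs upright above the carrier with its base at crop (295,425), between the two strips. I'll lower it and watch the force.

```bash
python3 -m jog '[[[0,0,0,0,0,-0.01,-0.6],[0,0,0,0,0,-0.008,-0.6],[0,0,0,0,0,-0.003,-0.6],[0,0,0,0,0,0,-0.6]]]'; python3 -m jog '[[[0,0,0,0,0,-0.001,-0.6],[0,0,0,0,0,-0.001,-0.6],[0,0,0,0,0,-0.001,-0.6],[0,0,0,0,0,0,-0.6]]]'
```

```text
time_s: 23.1
position: [0.5699, -0.0809, 0.0515]
tool_rot: [0.256, -3.131, -0.001]
ft_force: [-0.5, -0.4, -0.3]
gripper_width: 0.0275
grasp_force: 12.0
time_s: 23.6
position: [0.57, -0.0809, 0.0488]
tool_rot: [0.256, -3.131, -0.0]
ft_force: [0.4, -0.3, -1.3]
gripper_width: 0.0273
grasp_force: 12.0
```

```bash
python3 -m jog '[[[0,0,0,0,0,-0.001,-0.6],[0,0,0,0,0,-0.001,-0.6],[0,0,0,0,0,0,-0.6]]]'
```

```text
time_s: 23.98
position: [0.57, -0.0809, 0.0468]
tool_rot: [0.256, -3.131, -0.0]
ft_force: [0.4, -0.4, -0.3]
gripper_width: 0.0272
grasp_force: 12.0
```

No contact with the rim, so the bottle is entering the well.

```bash
python3 -m jog '[[[0,0,0,0,0,-0.0015,-0.6],[0,0,0,0,0,-0.0015,-0.6],[0,0,0,0,0,-0.0015,-0.6],[0,0,0,0,0,0,-0.6]]]'
```

```text
time_s: 24.48
position: [0.57, -0.0809, 0.0422]
tool_rot: [0.256, -3.131, -0.0]
ft_force: [0.2, 0.1, -1.2]
gripper_width: 0.0273
grasp_force: 12.0
```

```bash
python3 -m jog '[[[0,0,0,0,0,-0.001,-0.6],[0,0,0,0,0,-0.001,-0.6],[0,0,0,0,0,-0.001,-0.6],[0,0,0,0,0,0,-0.6]]]'
```

```text
time_s: 24.98
position: [0.57, -0.0809, 0.0393]
tool_rot: [0.256, -3.131, -0.0]
ft_force: [-0.5, 0.3, 0.4]
gripper_width: 0.0276
grasp_force: 12.0
```

```bash
python3 -m jog '[[[0,0,0,0,0,-0.001,-0.6],[0,0,0,0,0,-0.001,-0.6],[0,0,0,0,0,0,-0.6]]]'
```

```text
time_s: 25.35
position: [0.57, -0.0809, 0.0373]
tool_rot: [0.256, -3.131, -0.0]
ft_force: [0.2, 0.0, -1.7]
gripper_width: 0.0272
grasp_force: 12.0
```

```bash
python3 -m jog '[[[0,0,0,0,0,-0.0007,-0.6],[0,0,0,0,0,-0.0005,-0.6],[0,0,0,0,0,0,-0.6]]]'
```

```text
time_s: 25.72
position: [0.57, -0.081, 0.0361]
tool_rot: [0.256, -3.131, -0.0]
ft_force: [-0.2, -0.8, -0.2]
gripper_width: 0.0276
grasp_force: 12.0
```

```bash
python3 -m jog '[[[0,0,0,0,0,-0.0005,-0.6],[0,0,0,0,0,0,-0.6]]]'
```

```text
time_s: 25.98
position: [0.5701, -0.081, 0.0357]
tool_rot: [-0.256, 3.131, 0.0]
ft_force: [0.3, -0.7, 0.7]
gripper_width: 0.0272
grasp_force: 12.0
```

```bash
python3 -m jog '[[[0,0,0,0,0,-0.0005,-0.6],[0,0,0,0,0,0,-0.6]]]'
```

```text
time_s: 26.22
position: [0.5702, -0.081, 0.0354]
tool_rot: [-0.256, 3.131, 0.0]
ft_force: [-0.4, 0.7, 3.5]
gripper_width: 0.0275
grasp_force: 12.0
```

The bottle is on the well floor: the force rises at 35.4 mm, where I expected it. Next I release and retreat.

```bash
python3 -m jog '[[[0,0,0,0,0,0.0002,-0.2],[0,0,0,0,0,0,-0.15],[0,0,0,0,0,0,-0.15],[0,0,0,0,0,0,-0.15],[0,0,0,0,0,0.01,-0.15],[0,0,0,0,0,0.03,-0.15],[0,0,0,0,0,0.05,-0.15],[0,0,0,0,0,0.05,-0.15],[0,0,0,-0.01,0.05,0,-0.15],[0,0,0,-0.01,0.06,0,-0.15],[0,0,0,-0.01,0.06,0,-0.15],[0,0,0,0,0.06,0,-0.15]]]'; python3 -m jog '[[[0,0,0,0,0.03,0,-0.15],[0,0,0,0,0,0,-0.15],[0,0,0,0,0,0,-0.15]]]'; python3 - <<'E'
from h import *
im,d=cap('top');ims,_=cap('scene')
c=np.zeros((600,800,3),np.uint8)
c[:,:500]=cv2.resize(im[145:245,310:393],(500,600),interpolation=cv2.INTER_CUBIC)
c[:300,500:]=cv2.resize(ims[220:320,240:340],(300,300))
c[300:,500:]=cv2.resize(ims[260:400,370:510],(300,300))
cv2.imwrite('pics/p5.png',c)
E
```

```text
time_s: 27.72
position: [0.5393, 0.1508, 0.1764]
tool_rot: [-0.256, 3.13, 0.0]
ft_force: [1.1, -1.2, 0.3]
gripper_width: 0.0401
grasp_force: 0.0
time_s: 28.1
position: [0.54, 0.1785, 0.1757]
tool_rot: [-0.256, 3.131, -0.0]
ft_force: [-0.4, 1.1, -0.2]
gripper_width: 0.0401
grasp_force: 0.0
```

View pics/p5.png

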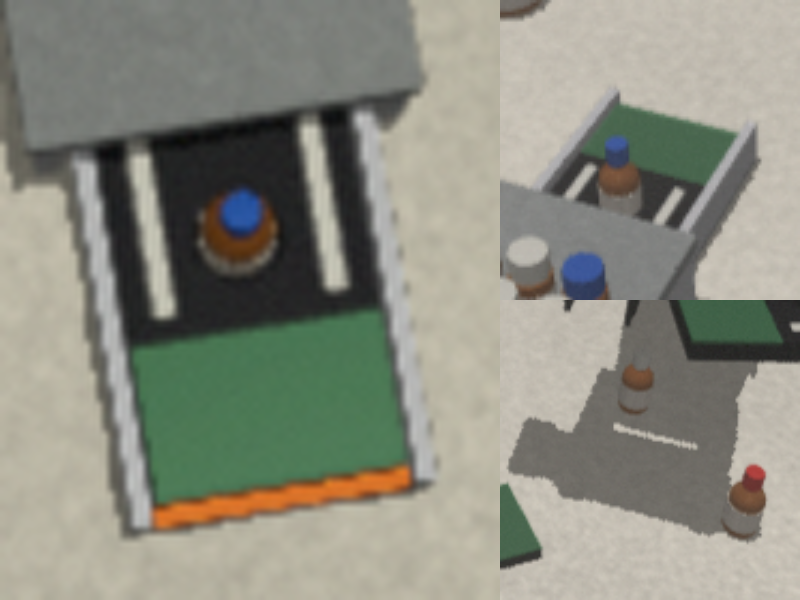

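The blue bottle stands upright in the well, with its cap at crop (241,212). The glass is flush with the stop, and the white and red bottles are still standing.

```bash
python3 -c "
from station import bot;print(bot.job_done())"
```

```text
the job is handed in; nothing more can be done
None
```

I drew the carrier home against the orange stop, with no force reading on the glass above about 15 N, then stood the blue-capped bottle upright in its well, let it go, and handed the job in at about 28 s.

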